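# Slide the flat cover out over the edge, then close the staining trough with it

### The job

The flat metal cover plate lies flush in the recess of the grey storage block, where it cannot be gripped. Slide it along the recess until it sticks out well past the block's open end while still lying flat on the block, then take it by the overhanging end and lay it centred and square on the open staining trough, so that the trough is fully covered. Do not let the cover fall onto the worktop, do not tip the trough over, leave the beaker, the tape roll and the petri dish where they are, and let go at the end.

Things in the scene. Friction and masses are not known exactly. Their poses are not given: they have to be found in the camera images.
- block: Grey block fixed to the worktop, 220 (x) x 92 (y) x 47 mm high. Origin: centre of underside; z up. In its top a recess 7 mm deep (floor z = 0.040), 68 mm wide; 12 mm rims along both long sides, a 10 mm rim at the +x end (inner face x = +0.100); open at the -x end, where the floor ends in a vertical edge at x = -0.110, facing roughly towards the robot.
- cover: Loose flat aluminium plate, 150 (x) x 64 (y) x 7 mm, 0.16 kg. Origin: centre of underside; z up. Starts in the recess, x along the block's x, top level with the rims, 2 mm clear at each side, -x end 5 to 22 mm inside the open end, leaving a gap of 38 to 55 mm behind its +x end into which shut fingers go to push it. Overbalances when it sticks out over 75 mm.
- cover_front (a point): Middle of the cover's -x end face, at half its thickness: the end that points to the block's open end.
- trough: Loose open-topped steel staining trough, 120 (x) x 44 (y) x 50 mm high, walls 4 mm, a 10 mm lug on each end at 34 mm height; about 0.7 kg, on the worktop. Origin: centre of underside; z up. The cover's underside comes to rest at z = 0.050 on it and then projects 15 mm at each end, 10 mm at each side, either way round.
- beaker: Bystander: open translucent grey beaker, 58 mm across, 62 mm high; origin: centre of its underside.
- label_roll: Bystander: roll of yellow tape lying flat, 59 mm across, 34 mm high; origin: centre of its underside.
- petri_1: Bystander: closed round petri dish, 59 mm across, 30 mm high; origin: centre of its underside.

How it is judged:
By the outcome, as a careful person would: the job done as asked, in the order asked, and still so for the second after the job is handed in, with the robot touching nothing.
It also fails if it takes over 58 s, if anything falls off the work surface, if the arm or the gripper's body presses on something with over 40 N, if the wrist force passes 120 N, or if a joint passes its speed limit or range.

### The arm

A 7-joint arm with a two-finger parallel gripper is mounted at the origin on a cart in front of the work surface, level with it; the furniture and walls round the work are solid. World frame = base frame: x ahead of the robot, y to its left, z up, the work surface at z = 0. Lengths are in mm, angles in degrees, forces in N, time in s.
With the tool pointing down it reaches from about 350 to 900 mm from the base axis. Payload 7.2 kg.
Tool frame: the origin (TCP) lies between the finger pads; the fingertips stand 11 mm ahead of it and the grasp point (between the pads) lies 8 mm behind it; z points along the fingers, y is the line along which they close (so a half turn about z gives the same grasp; the last joint's range is limited). The gripper opens to 85 mm and grips with 20 to 120 N. Pads are 22 mm wide; open, the fingers measure 114 mm over their backs; the gripper's body (76 mm by 85 mm) begins 54 mm behind the grasp point. The pads swing forward as they close: fully open they stand 13 mm farther back than shut.
Start: joints at [61.009, 23.554, -0.728, 91.456, 0.321, 64.991, -4.71], TCP at [264.957, -566.063, 220.297] pointing down, gripper open.
Joint ranges: [-169.25, 169.25], [-16.82, 113.86], [-84.01, 82.57], [7.8, 145.47], [-59.2, 239.2], [7.22, 106.19], [-163.78, 163.78]. Speed limits (degrees/s): [136.94, 136.94, 172.46, 172.46, 180, 180, 180].

### API

Orientations are given as a 3x3 rotation matrix whose columns are the frame's x, y, z axes.
In Python, from rig import env gives the robot as it stands. Calls block until the motion is done:
- env.movep(position, orientation): joint-space move of the TCP to a pose.
- env.move_linear(position, frame=None, speed=150): straight line of the TCP; frame=None keeps the orientation; speed is the mean speed in mm/s.
- env.move_j(angles): joint-space move.
- env.grip(opening): finger opening in mm; the grip force is fixed at half the most; returns when the fingers have stopped.
- env.wait(seconds).
- env.solve_ik(position, orientation): joint angles nearest the present ones, or None.
- env.state(): the state.
- env.snapshot(name): name is "scene" or "top"; returns a dict with "image" (384x512x3 uint8, red, green, blue), "vertical_fov" (degrees; the focal length in pixels is half the picture's height over the tangent of half this angle, whatever the lens; pixels are square), "cx", "cy" (the principal point, pixels), "world_to_cam" (4x4, takes a point from world to camera coordinates). Camera axes: x right, y down, z forward; pixel columns grow to the right and rows downward; lengths in mm; the calibration is good to about 2 mm. A picture is of the moment at which its call begins. There is no depth.
A pose or a line that the arm cannot do raises env.IKError and nothing moves.
- env.job_done(): hands the job in; it is judged then, once.
The state is a dict: "time": time; "qpos": joint angles; "qvel": joint speeds; "joint_efforts": joint torques, N m; "ee_pos": TCP position; "eef_rot": TCP orientation; "contact_force": force on the tool from outside, world axes, zero at the start; "torque": the same for the moment, N m; "finger_gap": finger opening in mm; "gripper_force": force on a finger pad.
Only numpy, scipy, OpenCV 4.12 (cv2) and the standard library are available. Lean on these libraries where they do the work, as an engineer would, in place of code of your own. Each camera call takes 0.05 s, during which the arm holds its last target. There are 200 camera calls.

## Working session

There is one attempt and no reset: what is moved stays moved. The work goes in short steps, each a Python script; the robot and the scene stay as the last script left them, time stands still between calls to the robot, and variables do not carry over. Pictures are saved under pics/ and viewed, at most 10 in all, crops included, and the job is handed in when it is done.

```bash
mkdir -p pics; ls
python3 - <<'E'
from rig import env
import cv2,numpy as np
for n in("scene","top"):
    s=env.snapshot(n); cv2.imwrite(f"pics/{n}0.png",s["image"][:,:,::-1])
    np.savez(f"{n}0.npz",**s)
    print(n,s["vertical_fov"],s["cx"],s["cy"],np.round(s["world_to_cam"],4).tolist())
st=env.state();print(st["time"],st["ee_pos"],st["eef_rot"])
E
```

```text
pics
rig.py
scene 45.599967133345345 251.52926870556476 188.63362694895127 [[-0.4352, -0.9002, -0.0169, 229.679], [-0.5349, 0.2736, -0.7994, 378.9886], [0.7242, -0.3389, -0.6006, 572.9266], [0.0, 0.0, 0.0, 1.0]]
top 47.42667384142879 257.54899266727114 192.90893844449332 [[-0.0051, -0.9995, -0.0298, 1.0059], [-0.9901, 0.0092, -0.1404, 593.2723], [0.1406, 0.0288, -0.9897, 1047.5439], [0.0, 0.0, 0.0, 1.0]]
0.1 [ 264.74968851 -565.65168641  219.53424493] [[ 9.05672963e-01  4.23976402e-01 -7.03620512e-04]
 [ 4.23976975e-01 -9.05672070e-01  1.27494536e-03]
 [-9.67026972e-05 -1.45300244e-03 -9.99998940e-01]]
```

View pics/scene0.png

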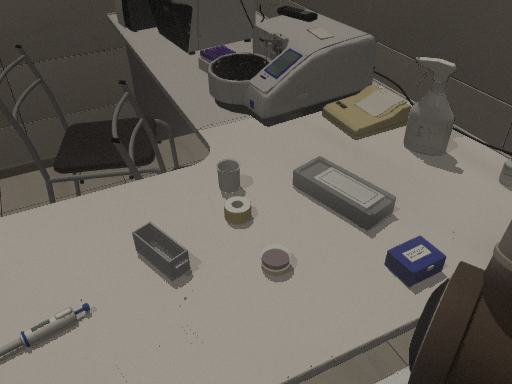

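View pics/top0.png

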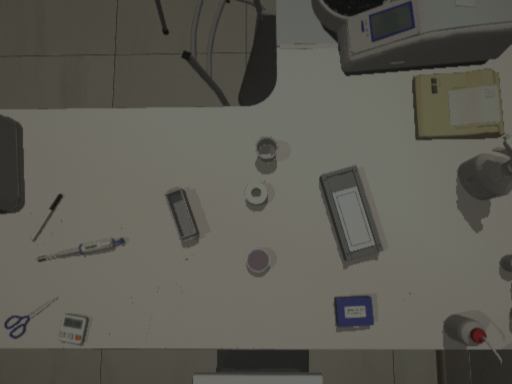

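The top view shows the block at about (350,213), the trough at (182,214), the beaker at (267,150), the tape at (256,193) and the petri dish at (259,261). In the scene view the block is at (343,190) and the trough at (161,250). I'll enlarge these areas next.

Run:
```python
import cv2,numpy as np
def crop(n,x,y,w,h,k):
    im=cv2.imread(f"pics/{n}0.png")[y:y+h,x:x+w]
    im=cv2.resize(im,None,fx=k,fy=k,interpolation=cv2.INTER_CUBIC)
    im=cv2.convertScaleAbs(im,alpha=1.5)
    for i in range(0,w,10): cv2.putText(im,str(x+i),(i*k,8),0,.3,(0,255,255),1); cv2.line(im,(i*k,10),(i*k,14),(0,255,255),1)
    for i in range(10,h,10): cv2.putText(im,str(y+i),(0,i*k+3),0,.3,(0,255,255),1); cv2.line(im,(20,i*k),(24,i*k),(0,255,255),1)
    return im
a=crop("top",310,160,80,110,5);b=crop("top",150,180,80,110,5)
cv2.imwrite("pics/c1.png",np.hstack([a,b]))
a=crop("scene",285,150,115,80,5);b=crop("scene",125,215,75,80,3)
b=cv2.copyMakeBorder(b,0,a.shape[0]-b.shape[0],0,0,0)
cv2.imwrite("pics/c2.png",np.hstack([a,b]))
```

```text
(no output)
```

View pics/c1.png

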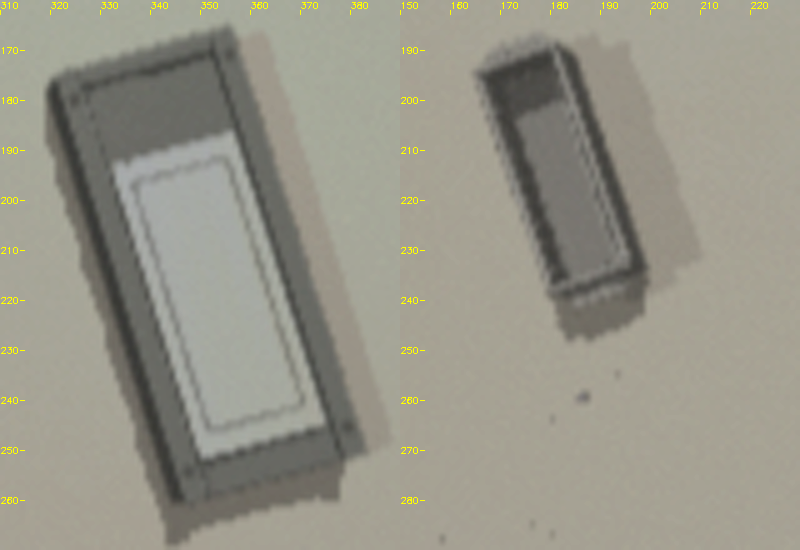

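View pics/c2.png

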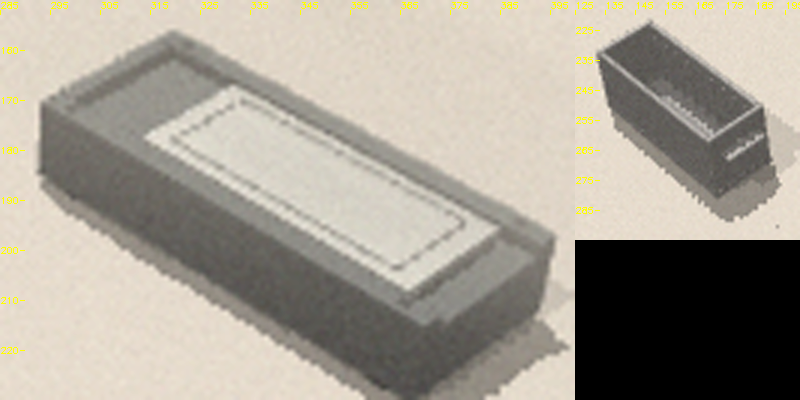

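The crops show the block's top corners, the cover's corners and the trough's rim corners clearly enough. The open end of the block is at the bottom in the top view. Next I'll fit the poses.

```bash
cat > h.py <<'E'
import numpy as np,cv2
from scipy.optimize import least_squares
def load(n): return dict(np.load(n))
def proj(s,P):
    P=np.atleast_2d(P);T=s["world_to_cam"];c=P@T[:3,:3].T+T[:3,3]
    f=192/np.tan(np.radians(float(s["vertical_fov"]))/2)
    return np.c_[float(s["cx"])+f*c[:,0]/c[:,2],float(s["cy"])+f*c[:,1]/c[:,2]]
def corners(p,L,W,ox=0):
    x,y,z,a=p;c,s=np.cos(a),np.sin(a)
    q=np.array([[L/2,W/2],[L/2,-W/2],[-L/2,W/2],[-L/2,-W/2]])+[ox,0]
    return np.c_[x+c*q[:,0]-s*q[:,1],y+s*q[:,0]+c*q[:,1],np.full(4,z)]
def fit(obs,L,W,p0,z=None):
    g=lambda p: np.array([p[0],p[1],p[2] if z is None else z,p[3]])
    # obs: list of (snap,4 px); per-point weights implicit
    r=lambda p: np.concatenate([(proj(s,corners(g(p),L,W))-o).ravel() for s,o in obs])
    m=least_squares(r,p0,x_scale=[10,10,10,.1]); return g(m.x),m.fun
E
python3 - <<'E'
from h import *
t,s=load("top0.npz"),load("scene0.npz")
def px(a,k,x0,y0,X0=0): a=np.array(a,float);a[:,0]-=X0;return (a+.5)/k-.5+[x0,y0]
B=(px([(57,77),(232,28),(188,498),(367,452)],5,310,160),px([(45,98),(175,32),(430,325),(553,240)],5,285,150))
C=(px([(113,163),(235,130),(203,460),(326,426)],5,310,160),px([(147,133),(235,85),(410,291),(498,228)],5,285,150))
T=(px([(482,75),(563,45),(553,293),(637,264)],5,150,180,400),px([(597,52),(652,22),(712,140),(762,105)],3,125,215,575))
out={}
for n,o,L,W,z,y0 in(("block",B,220,92,47,-200),("cover",C,150,64,47,-200),("trough",T,120,44,50,200)):
    for zz in(None,z):
        p,r=fit([(t,o[0]),(s,o[1])],L,W,[550,y0,50,.35],zz)
        print(n,np.round(p[:3],1),np.degrees(p[3]).round(2),"rms",np.sqrt((r**2).mean()).round(2)); 
        if zz is None: print(r.round(1))
    for q,sn in((0,t),(1,s)): pp,r=fit([(sn,o[q])],L,W,[550,y0,50,.35],z);print("  single",q,np.round(pp[:3],1),np.degrees(pp[3]).round(2),np.sqrt((r**2).mean()).round(2))
    out[n]=p
np.savez("poses.npz",**out)
# bystander positions: ground points via top view tops
for n,uv,z in(("beaker",(267,148),62),("roll",(256,193),34),("petri",(259,261),30),("bluebox",(354,312),25)):
    m=least_squares(lambda q:(proj(t,[q[0],q[1],z])[0]-uv),[550,0]);print(n,m.x.round())
ov=[]
for nm,sn in(("top",t),("scene",s)):
    im=cv2.resize(cv2.imread(f"pics/{nm}0.png"),None,fx=4,fy=4,interpolation=cv2.INTER_CUBIC)
    for n,L,W in(("block",220,92),("cover",150,64),("trough",120,44)):
        uv=((proj(sn,corners(out[n],L,W))+.5)*4-.5)[[0,1,3,2]]
        cv2.polylines(im,[uv.round().astype(int)],True,(0,0,255),1)
    if nm=="top":ov+=[im[640:1080,1240:1560],im[640:1080,620:840]]
    else: ov+=[cv2.resize(im[600:900,1120:1600],None,fx=.5,fy=.5)] and [im[860:1140,500:800]]
h=max(o.shape[0] for o in ov)
cv2.imwrite("pics/ov.png",np.hstack([cv2.copyMakeBorder(o,0,h-o.shape[0],0,0,0) for o in ov])[:,:800])
E
```

```text
block [ 544.3 -234.3   45.7] 15.17 rms 0.75
[-0.2 -0.9  0.4 -1.  -0.2  1.2  0.6  0.1 -0.8  0.9  0.  -0.4 -0.8  1.
  1.3 -0.8]
block [ 543.8 -233.8   47. ] 15.14 rms 0.77
  single 0 [ 543.9 -233.7   47. ] 15.28 0.7
  single 1 [ 543.7 -233.8   47. ] 14.96 0.84
cover [ 527.9 -237.3   47.7] 14.88 rms 0.44
[-0.2  0.1  0.4 -0.1 -0.5 -0.   0.4 -0.2 -0.9  0.5  0.3 -0.5 -0.3  0.1
  0.9  0.1]
cover [ 528.2 -237.6   47. ] 14.89 rms 0.45
  single 0 [ 527.8 -237.4   47. ] 14.93 0.28
  single 1 [ 528.9 -238.1   47. ] 14.83 0.53
trough [544.  186.4  49.2] 20.03 rms 0.82
[-1.2 -1.1 -0.8 -1.2  0.1  0.7  0.2  0.2  0.1 -0.1  0.3 -0.9 -0.5  1.2
  1.7  0.3]
trough [543.6 186.4  50. ] 20.01 rms 0.82
  single 0 [543.1 185.2  50. ] 19.39 0.71
  single 1 [544.  187.1  50. ] 20.46 0.75
beaker [703. -28.]
roll [594.   1.]
petri [425.  -6.]
bluebox [ 302. -235.]
```

View pics/ov.png

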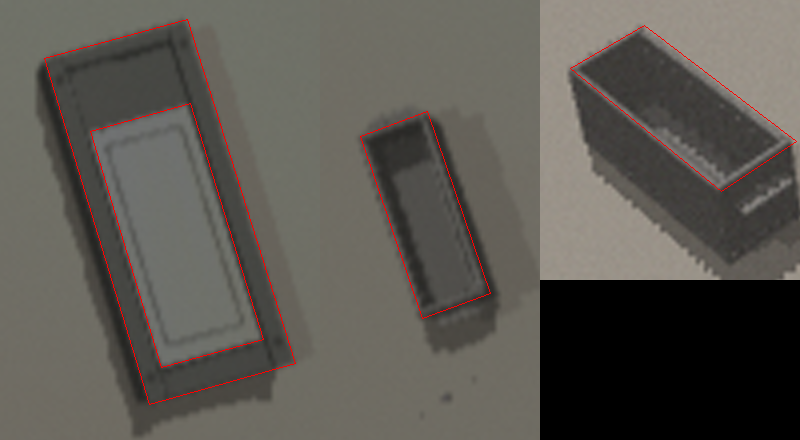

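The overlay matches the block, cover and trough edges to about 1 px. The cover's overhang end sits 19 mm inside the open end, which leaves a gap of about 41 mm behind it. Now I'll push.

```bash
cat >> h.py <<'E'
P=dict(np.load("poses.npz")) if __import__("os").path.exists("poses.npz") else {}
def R(a): c,s=np.cos(a),np.sin(a); return np.array([[c,s,0],[s,-c,0],[0,0,-1.]])
def inb(p,x,y,z): c,s=np.cos(p[3]),np.sin(p[3]); return np.array([p[0]+c*x-s*y,p[1]+s*x+c*y,z])
def snap(env,tag,gain=1.5):
    r={}
    for n in("top","scene"):
        s=env.snapshot(n);np.savez(f"{n}_{tag}.npz",**s);r[n]=s
    return r
def crop(s,x,y,w,h,k):
    im=cv2.resize(s["image"][y:y+h,x:x+w,::-1],None,fx=k,fy=k,interpolation=cv2.INTER_CUBIC);return cv2.convertScaleAbs(im,alpha=1.5)
E
python3 - <<'E'
from h import *
from rig import env
b=P["block"];Rb=R(b[3])
env.grip(0)
env.movep(inb(b,79.5,0,150),Rb)
f0=env.state()["contact_force"]
env.move_linear(inb(b,79.5,0,54),speed=80)
st=env.state();print(st["ee_pos"],st["contact_force"]-f0)
env.move_linear(inb(b,60,0,54),speed=40)
env.move_linear(inb(b,-4,0,54),speed=40)
st=env.state();print(st["time"],st["ee_pos"],inb(b,-4,0,54),st["contact_force"]-f0)
env.move_linear(inb(b,5,0,54),speed=60)
env.move_linear(inb(b,5,0,150),speed=150)
env.grip(85)
env.movep(inb(b,150,-100,250),Rb)
r=snap(env,"p1")
cv2.imwrite("pics/p1.png",np.hstack([crop(r["top"],310,160,80,110,5),np.pad(crop(r["scene"],290,150,115,90,3),((0,280),(0,0),(0,0)))]))
print(env.state()["time"])
E
```

```text
[ 621.00965598 -213.12649545   54.63568409] [0.47716752 0.59057985 0.20830044]
6.4333 [ 540.16573433 -234.65248859   53.97859533] [ 539.96376517 -234.80874954   54.        ] [-0.22296863  1.38454635 -0.00712466]
9.2333
```

View pics/p1.png

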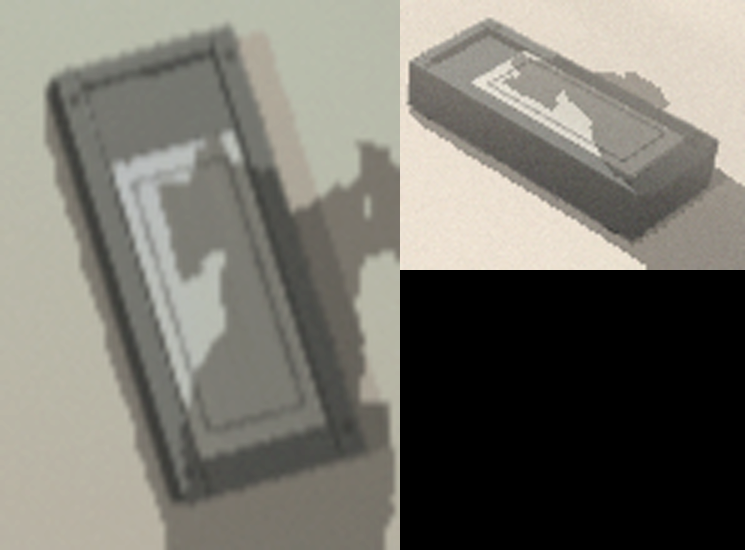

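The picture shows the cover unmoved: its +x end is still at crop (113,163)-(235,130), so the fingertips passed over it. I'll probe for the recess floor in the gap to find the true tip height.

Run:
```python
from h import *
from rig import env
b=P["block"];Rb=R(b[3])
env.grip(0)
env.movep(inb(b,79.5,0,90),Rb)
f0=env.state()["contact_force"]; print(env.state()["finger_gap"])
env.move_linear(inb(b,79.5,0,54),speed=100)
for z in np.arange(53,44,-1):
    env.move_linear(inb(b,79.5,0,z),speed=30)
    s=env.state();f=s["contact_force"]-f0;print(z,s["ee_pos"].round(2),f.round(2))
    if f[2]>3: break
print(s["time"])
```

```text
0.2542607623530197
53 [ 620.97 -213.12   53.62] [-1.08 -0.35 -0.01]
52 [ 620.59 -213.     52.1 ] [-1.19 -0.18  0.36]
51 [ 620.52 -212.97   50.91] [-1.31  0.63 -0.62]
50 [ 620.52 -212.99   49.9 ] [-0.06 -0.11  0.06]
49 [ 620.51 -212.97   48.92] [-0.96 -0.3   0.37]
48 [ 620.49 -212.98   47.88] [-0.18 -0.81 -0.32]
47 [ 620.51 -212.96   46.9 ] [-0.48  0.12  1.01]
46 [ 620.48 -212.96   45.9 ] [-0.5   0.6   0.06]
45 [ 620.51 -212.99   44.92] [-0.36  0.02 -0.55]
13.5833
```

Run:
```python
from h import *
from rig import env
b=P["block"]
f0=env.state()["contact_force"]
for z in np.arange(44,31,-1):
    env.move_linear(inb(b,79.5,0,z),speed=30)
    s=env.state();f=s["contact_force"]-f0;print(z,s["ee_pos"].round(2),f.round(2))
    if f[2]>3: break
r=snap(env,"p2")
cv2.imwrite("pics/p2.png",np.hstack([crop(r["top"],310,140,80,130,4),crop(r["scene"],280,100,120,130,4)]))
print(s["time"])
```

```text
44 [ 620.5  -212.97   43.91] [-0.17 -0.78  0.52]
43 [ 620.55 -212.95   42.92] [-0.05  0.13 -0.09]
42 [ 620.49 -213.     41.9 ] [0.63 0.61 0.19]
41 [ 620.52 -212.96   40.91] [-0.07 -0.28  0.49]
40 [ 620.48 -213.     39.91] [-0.45  0.4  -0.15]
39 [ 620.49 -212.98   38.89] [-0.12 -0.62  0.67]
38 [ 620.52 -212.97   37.92] [0.16 0.02 0.87]
37 [ 620.51 -212.98   36.91] [0.21 0.42 1.06]
36 [ 620.52 -212.96   35.92] [-0.22 -0.03 -0.59]
35 [ 620.49 -213.     34.9 ] [-0.3   0.54 -0.82]
34 [ 620.54 -212.97   33.92] [-0.31  0.46  1.19]
33 [ 620.51 -212.99   32.9 ] [0.19 0.12 0.93]
32 [ 620.51 -212.99   31.9 ] [-0.4   1.    0.34]
16.8333
```

View pics/p2.png

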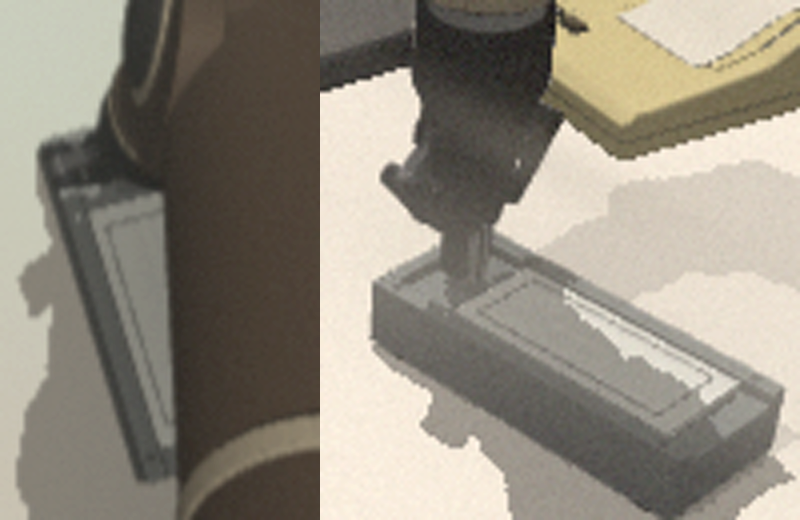

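Run:
```python
from h import *
s=load("scene_p2.npz");b=P["block"]
for z in(30,40,47,60,80): print(z,[(proj(s,inb(b,79.5+dx,dy,z))[0]-[280,100]).round(1).dot(4)+[320,0] for dx,dy in((0,0),(-11,14.5),(-11,-14.5),(11,14.5))])
```

```text
30 [array([462. , 294.8]), array([459.2, 312.4]), array([492.8, 293.2]), array([431.6, 296.4])]
40 [array([463.2, 280.8]), array([460.4, 298.4]), array([494. , 279.2]), array([432.4, 282.4])]
47 [array([464. , 270.8]), array([461.2, 288.4]), array([494.8, 269.2]), array([433.2, 272.4])]
60 [array([465.6, 252.4]), array([462.4, 269.6]), array([496.8, 250.8]), array([434.4, 254. ])]
80 [array([468. , 223.2]), array([464.8, 240.4]), array([499.6, 221.6]), array([436.4, 224.8])]
```

The scene picture shows the shut fingers in the gap with their tips near (455,300), close to the recess floor. So the tips stand roughly 19 mm higher than the nominal figure. I'll keep probing until I feel contact.

Run:
```python
from h import *
from rig import env
b=P["block"]
f0=0
for z in np.arange(31,24,-1):
    env.move_linear(inb(b,79.5,0,z),speed=30)
    s=env.state();f=s["contact_force"];print(z,s["ee_pos"].round(2),f.round(2),s["qpos"].round(2) if z==31 else "")
    if f[2]>4: break
print(s["time"],s["eef_rot"].round(3).tolist())
```

```text
31 [ 620.51 -212.97   30.93] [-0.89 -0.1  -0.31] [ 20.47  38.19  -8.38  95.45   7.09  46.89 -65.84]
30 [ 620.52 -212.98   29.9 ] [-0.55 -0.13  0.69] 
29 [ 620.74 -213.06   29.22] [ 0.05 -1.29  2.6 ] 
28 [ 620.75 -213.07   29.18] [-3.52  1.15  9.93] 
17.9333 [[0.965, 0.261, 0.001], [0.261, -0.965, -0.0], [0.0, 0.0, -1.0]]
```

The tips touch the floor at TCP z ≈ 29.3, so they stand about 11 mm behind the reported TCP, not ahead of it. I'll apply that correction and push again.

Run:
```python
from h import *
from rig import env
b=P["block"];Rb=R(b[3])
env.move_linear(inb(b,79.5,0,31),speed=60)
for x in(65,40,10,-4):
    env.move_linear(inb(b,x,0,31),speed=50)
    s=env.state();print(x,s["ee_pos"].round(1),s["contact_force"].round(1))
env.move_linear(inb(b,3,0,31),speed=60)
env.move_linear(inb(b,3,0,100),speed=200)
env.grip(85)
env.movep(inb(b,40,-200,200),Rb)
r=snap(env,"p3")
cv2.imwrite("pics/p3.png",np.hstack([crop(r["top"],310,170,80,115,5),crop(r["scene"],300,150,100,115,4)[:575] if 0 else cv2.copyMakeBorder(crop(r["scene"],310,150,100,110,4),0,135,0,0,0)]))
print(env.state()["time"])
```

```text
65 [ 606.1 -217.1   31. ] [-0.3  0.1  0.3]
40 [ 582.1 -223.5   31. ] [ 0.2 -0.  -0.4]
10 [ 553.4 -231.3   31.1] [0.6 0.1 0.7]
-4 [ 539.4 -235.1   31. ] [ 0.4  0.1 -0.1]
23.0083
```

View pics/p3.png

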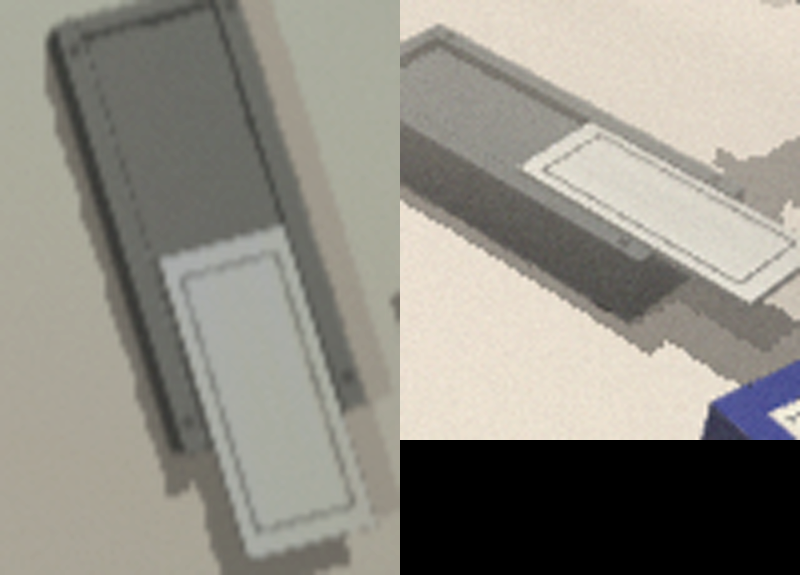

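The cover has slid out and lies flat, with its corners at top-view crop (162,262), (285,227), (248,558) and (370,525). Next I'll measure the overhang, grasp and lift.

Run:
```python
from h import *
from rig import env
t=load("top_p3.npz");b=P["block"];Rb=R(b[3])
o=(np.array([(162,262),(285,227),(248,558),(370,525)],float)+.5)/5-.5+[310,170]
p,r=fit([(t,o)],150,64,[450,-250,47,.26],47)
d=p[:2]-b[:2];c,s=np.cos(b[3]),np.sin(b[3]);xb=c*d[0]+s*d[1];yb=-s*d[0]+c*d[1]
print(p.round(2),np.degrees(p[3]),"xb,yb",xb,yb,"overhang",75-xb-110,r.round(1))
oh=-xb-35
assert 40<oh<70
gx=-110-19
a=b[3]
env.movep(inb(b,gx,yb,110),Rb)
f0=env.state()["contact_force"]
env.move_linear(inb(b,gx,yb,6),speed=100)
st=env.state();print(st["ee_pos"].round(1),(st["contact_force"]-f0).round(1))
env.grip(40)
st=env.state();print("gap",st["finger_gap"],st["gripper_force"],st["contact_force"].round(1),st["time"])
r=snap(env,"p4")
cv2.imwrite("pics/p4.png",crop(r["scene"],300,110,150,120,5))
np.savez("grasp.npz",d=xb-gx,oh=oh)
```

```text
[ 4.5582e+02 -2.5742e+02  4.7000e+01  2.5000e-01] 14.137151424314304 xb,yb -91.1280766700784 0.15948840396209718 overhang 56.1280766700784 [-0.6 -0.8  0.1 -0.4 -0.5  0.6  0.9  0.5]
[ 419.7 -267.5    6.5] [-0.5  1.2  0.6]
gap 62.833332844795585 63.60675930976868 [-2.2  0.1  7.2] 25.6
```

View pics/p4.png

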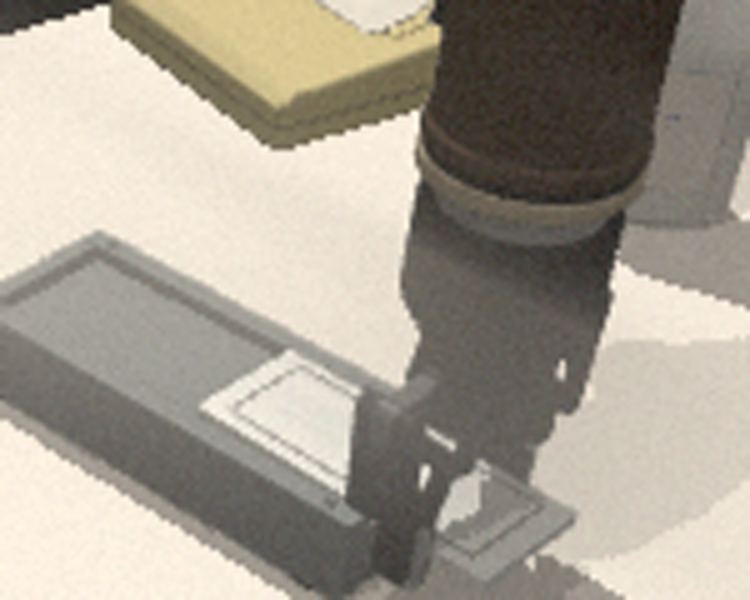

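The grasp is good: the fingers are on both side edges of the overhang, with a gap of 62.8 mm and about 64 N. Now I'll lift and carry the cover to just above the trough.

Run:
```python
from h import *
from rig import env
T=P["trough"];d=float(np.load("grasp.npz")["d"]);p=env.state()["ee_pos"]
env.move_linear([p[0],p[1],40],speed=60)
env.move_linear([p[0],p[1],110],speed=150)
g=inb(T,-d,0,110);g2=g.copy()
env.move_linear(g,R(T[3]),speed=170)
st=env.state();print(st["finger_gap"],st["gripper_force"],st["time"])
g[2]=32;env.move_linear(g,speed=100);env.wait(.3)
st=env.state();print(st["ee_pos"].round(1),g,st["contact_force"].round(1),st["torque"].round(2))
r=snap(env,"p5")
cv2.imwrite("pics/p5.png",np.hstack([crop(r["top"],150,170,90,110,4),crop(r["scene"],110,190,110,110,4)]))
```

```text
62.74851581249479 65.80961108207703 29.8333
[508.3 173.5  32.4] [508.00239117 173.48268425  32.        ] [ 0.3 -1.  -2. ] [-0.03  0.06  0.03]
```

View pics/p5.png

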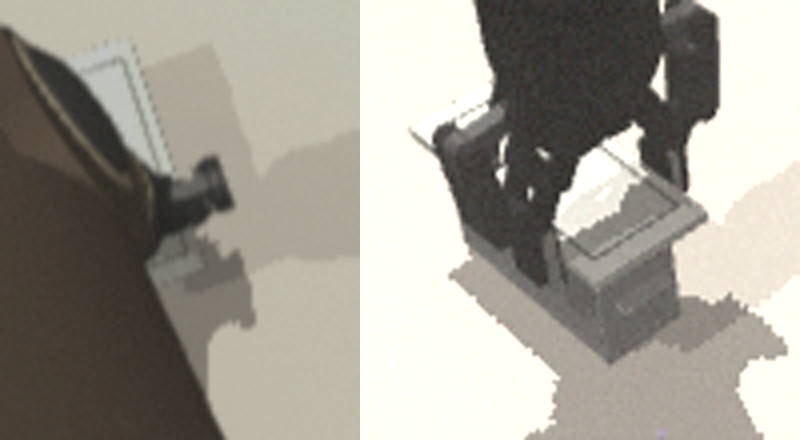

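The hover views show the cover level and lined up over the trough. Its scene corners are at crop (707,212), (585,275) and (412,130), and the top view shows one at (132,38). I'll check these against the prediction.

Run:
```python
from h import *
T=P["trough"]
t,s=load("top_p5.npz"),load("scene_p5.npz")
q=T.copy();q[2]=73
C=corners(q,150,64)
print(((proj(s,C)-[110,190])*4+[361.5,1.5]).round(),"\n",((proj(t,C)-[150,170])*4+1.5).round())
```

```text
[[407. 129.]
 [516.  68.]
 [597. 283.]
 [709. 209.]] 
 [[ 28.  74.]
 [127.  37.]
 [107. 306.]
 [207. 268.]]
```

Observed and predicted corners agree to about 1 px on most (up to 3 px on one roughly read corner), which is about 2 mm or so. I'll lower until contact, release, retreat and measure from the top view.

Run:
```python
from h import *
from rig import env
T=P["trough"];p=env.state()["ee_pos"].copy();d=float(np.load("grasp.npz")["d"])
g=inb(T,-d,0,20);f0=env.state()["contact_force"]
env.move_linear(g,speed=40)
for z in np.arange(19,12.5,-.5):
    g[2]=z;env.move_linear(g,speed=20);st=env.state();f=(st["contact_force"]-f0)[2]
    if f>2.5: break
print(z,st["ee_pos"].round(2),f,st["time"])
env.grip(85)
g[2]=130;env.move_linear(g,speed=120)
env.movep([420,-150,300],R(T[3]))
s=snap(env,"p6");print(env.state()["time"])
for n,s_,x,y,w,h in(("top",s["top"],150,170,70,90),("scene",s["scene"],105,195,110,100)):
    g_=cv2.cvtColor(s_["image"],cv2.COLOR_RGB2GRAY)[y:y+h,x:x+w];np.set_printoptions(linewidth=250)
    print(n,g_[::4,::3])
```

```text
17.0 [508.02 173.5   17.4 ] 8.086266875664238 32.8667
35.8167
top [[120 119 120 119 120 119 120 120 121 120 120 120 120 121 121 121 121 121 121 123 121 121 122 121]
 [120 120 120 119 121 120 119 120 121 120 121 120 121 120 119 121 121 120 122 121 121 120 120 121]
 [120 119 119 120 119 121 120 121 120 121 119 119 120 121 120 122 121 121 120 121 121 120 120 121]
 [120 119 120 119 120 120 119 119 119 122 123 119 120 121 121 115 110 120 120 120 121 121 120 122]
 [119 121 120 120 119 120 122 124 121 112 111 121 109 109 109 108 108 111 120 121 120 120 121 121]
 [120 119 119 103 124 113 103 116 124 123 124 106 109 108 108 108 108 108 120 120 121 121 119 121]
 [118 119 119 119 123 120 124 123 124 124 124 121 124 105 107 108 108 108 113 121 119 120 119 120]
 [118 118 119 119 118  98 125 123 124 123 123 124 110  94 107 108 107 108 109 120 119 120 119 119]
 [119 119 120 119 119 121 123 124 124 124 124 123 120 123 106 108 106 107 107 118 120 120 120 119]
 [119 120 120 120 119 121 103 123 124 124 124 123 123 119  93 107 107 106 107 107 118 120 120 120]
 [119 120 118 119 120 118 120 124 123 123 12
[... 4325 characters left out ...]
50 151 148  97  96  98  96  86  64  64  63  65  70  79  82  79  81  82  98 150 151 150 151 149]
 [149 154 153 153 151 149 151 150 153 151 154 153 150 154 150 151 155 145  99  98  97  95  71  68  96  99  97  81  82  98  99  96  98 151 151 152 151]
 [153 150 151 152 150 151 151 152 153 149 148 150 152 151 153 153 151 152 148  98  95  97  99  96  97  97  97  95  98  93  98  97 151 151 150 152 153]
 [153 154 151 153 150 150 149 150 151 150 152 154 151 152 152 153 152 151 151 152 100  95  98  95  95  96  96  98  96  97 150 152 152 150 150 150 151]
 [151 151 152 152 152 151 152 150 154 153 150 151 151 150 152 149 152 149 153 149 153 152  96  97  97  97  99  97 152 145 154 155 153 153 152 152 151]]
```

Run:
```python
from h import *
T=P["trough"]
res={}
for n,box,zf in(("top",(150,170,70,90),57),("scene",(105,195,110,100),57)):
    s=load(f"{n}_p6.npz");x,y,w,h=box
    im=s["image"].astype(int)[y:y+h,x:x+w];g=im.mean(2);rb=cv2.GaussianBlur((im[:,:,0]-im[:,:,2]).astype(np.float32),(3,3),0)
    bg=np.median(rb);pl=rb[int(h*.5)-3:int(h*.5)+3,int(w*.4):int(w*.4)+6].mean() if n=="top" else np.median(rb[40:48,54:66])
    m=((rb<(bg+pl)/2)&(g>108 if n=="top" else g>125)).astype(np.uint8)
    m=cv2.morphologyEx(cv2.morphologyEx(m,cv2.MORPH_CLOSE,np.ones((3,3))),cv2.MORPH_OPEN,np.ones((3,3)))
    k,lab,stt,_=cv2.connectedComponentsWithStats(m);i=1+stt[1:,4].argmax()
    c=max(cv2.findContours((lab==i).astype(np.uint8),0,1)[0],key=cv2.contourArea)
    q=cv2.approxPolyN(c,4,ensure_convex=True).reshape(-1,2).astype(float)+[x,y]
    pr=proj(s,corners([T[0],T[1],57,T[3]],150,64))
    o=np.array([q[np.linalg.norm(q-a,axis=1).argmin()] for a in pr])
    print(n,"bg/plate",bg,pl,"area",stt[i,4],"vs",cv2.contourArea(pr[[0,1,3,2]].astype(np.float32)),(o-pr).round(1).tolist())
    p,r=fit([(s,o)],150,64,[T[0],T[1],57,T[3]],57);print(p.round(1),np.degrees(p[3]).round(2),"d",(p-T)[:2].round(1),np.abs(r).max().round(1));res[n]=(s,o)
p,r=fit(list(res.values()),150,64,[T[0],T[1],57,T[3]]);print("both, z free",p.round(1),np.degrees(p[3]).round(2))
```

```text
top bg/plate 12.5 5.6927085 area 1537 vs 1579.0248871354852 [[-0.3, -1.0], [0.4, -0.1], [-0.8, -1.2], [-1.5, -1.0]]
[5.457e+02 1.879e+02 5.700e+01 3.000e-01] 19.11 d [2.1 1.4] 0.7
scene bg/plate 17.0625 11.1875 area 1850 vs 1821.6624893980334 [[-1.8, -0.0], [0.3, -0.7], [-1.1, -0.8], [4.3, 3.8]]
[5.413e+02 1.863e+02 5.700e+01 3.000e-01] 19.69 d [-2.3 -0.2] 3.9
both, z free [5.446e+02 1.867e+02 5.520e+01 3.000e-01] 19.5
```

Run:
```python
from rig import env
print(env.state()["time"],env.job_done())
```

```text
the job is handed in; nothing more can be done
35.8167 None
```

The cover was slid out, gripped by its overhanging end and laid on the trough; the final camera fit puts it within about 2 mm and 1° of centred and square, it was released, and the job was handed in at 35.8 s (I did not re-measure the trough or bystanders after placing).

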